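# Pin the egg mould shut and keep it squeezed

### The arm

A 6-joint arm with a two-finger parallel gripper is mounted at the origin on the work surface. World frame = base frame: x ahead of the robot, y to its left, z up, the work surface at z = 0. Lengths are in m, angles in rad, forces in N, time in s.
With the tool pointing down it reaches from about 0.3 to 0.775 m from the base axis. Payload 14.6 kg.
Tool frame: the origin (TCP) lies between the finger pads, 19 mm behind the fingertips; this is the grasp point; y points along the fingers, x is the direction in which the jaws open and shut, and the axes are right-handed (so a half turn about y gives the same grasp; the last joint's range is limited). The gripper opens to 94 mm and grips with 3 to 60 N. Pads are 16 mm wide; open, the fingers measure 119 mm over their backs; the gripper's body (75 mm by 177 mm) begins 78 mm behind the grasp point.
Start: joints at [1.128, 0.3, 1.521, -0, 1.321, -0.067], TCP at [0.202, 0.512, 0.224] pointing down, gripper open.
Joint ranges: [-3.03, 3.03], [-0.79, 2.21], [0.23, 2.52], [-1.04, 4.18], [0, 3.07], [-2.55, 2.55]. Speed limits (rad/s): [2.22, 2.22, 2.57, 3.14, 3.14, 3.14].

### API

Orientations are given as [roll, pitch, yaw] about the fixed x, y, z axes, in that order (R = Rz(yaw) Ry(pitch) Rx(roll)).
In Python, from station import * gives the robot as it stands.
- The arm moves only by the tool send_rows, never from a script. Its argument "series" is text: rows parted by semicolons, each of 7 numbers parted by spaces: the turn, a rotation vector about the tool's x, y, z in units of 5 degrees (1.0 is 5 degrees), then the shift along the tool's x, y, z in cm, then the opening, from -1 (shut) to 1 (fully open). A call has exactly 10 rows; each row is the pose to reach, as a shift and turn from the pose commanded when the call began, along the tool's axes at that moment; what a row does not reach only later rows make up. A row lasts 1/12 s, in which the tool goes at most 41.7 mm and 7.16 degrees, less where a joint would pass 70% of its speed; a pose out of reach is approached as far as the arm can. A call with a gripper value outside its range is refused whole. The fingers move at their own pace and stop on an object; "newtons" is the grip in N (left out, the last holds). Time passes only in rows, so rows that repeat a pose let the fingers close, or fill a call up. It gives the time, the measured TCP pose, the force and the opening at its end, in the units of the state.
- get_obs(): the state, without advancing time (a new reading comes with each control period).
- camera(name): name is "side" or "top"; returns the picture (384x512x3 uint8, red, green, blue); there is no depth.
- camera_info(name): a dict with "K" (3x3 intrinsics, pixels), "k1" (the pictures are not rectified: a ray, as slopes to the right and down, at radius r is drawn at 1 + k1 r^2 times it, then the intrinsics apply), "R" (3x3) and "t" (3): a world point X has camera coordinates R X + t. Camera axes: x right, y down, z forward; pixel columns grow to the right and rows downward; lengths in m; the calibration is good to about 2 mm. A picture is of the moment at which its call begins. camera_info takes no time and is no camera call.
- hand_in(): hands the job in, once; it reports no verdict.
The state is a dict: "time_s": time; "qpos": joint angles; "joint_vel": joint speeds; "tau": joint torques, N m; "ee_pos": TCP position; "eef_rot": TCP orientation; "force": force on the tool from outside, world axes, zero at the start; "moment": the same for the moment, N m; "grip_width": finger opening in m.
Only numpy, scipy, OpenCV 4.12 (cv2) and the standard library are available. Lean on these libraries where they do the work, as an engineer would, in place of code of your own. Each camera call takes 0.05 s, during which the arm holds its last target. There are 200 camera calls.

### The job

Swing the open half of the red egg mould fully shut, then take the steel pin with the yellow head from its wooden rest and push it down through the three aligned lugs until its head is down on the top lug. Finish while holding: pinch the two closed halves together firmly between the fingers, gripping their flat outer sides from above, and keep that squeeze on at the end. Leave the other things on the counter where they are.

Things in the scene. Friction and masses are not known exactly. Their poses are not given: they have to be found in the camera images.
- mould: Dark steel base plate of the red egg mould, fixed, 180 x 110 x 12 mm. Origin at counter height (z up) on the parting plane y = 0; vertical hinge axis at x = -50 mm, y = 0; lugs at the +x end. The halves are red upright blocks, each 90 mm long (x -45 to 45), 24 mm thick, z 16 to 102 mm; shut, 48 mm wide over their flat outer sides (y -24 to 24).
- fixed_half: The red half that does not move, y from -24 to 0 in the mould's frame; its origin and axes are those of mould. It carries two steel lugs, 36 x 28 x 10 mm, top faces at z = 98 and z = 62 mm, each with a vertical 11 mm hole at x = 66, y = 0.
- swing_half: The red half that swings about the hinge. Origin on the hinge axis at counter height, x along the half, y outward, z up; it fills x 5 to 95, y 0 to 24, z 16 to 102 mm. Shut, its axes are those of mould. It carries one lug of the same shape, 11 mm hole at x = 116, y = 0, z 70 to 80 mm, which comes between the fixed lugs when shut.
- swing_angle (a joint): Opening angle of the swinging half, rad: 0 fully shut (a hard stop), larger as it opens, counter-clockwise seen from above (its lug end moves towards the mould's +y). Starts at 0.7 to 1.3, limit 1.6. A stiff hinge (0.06 N m of friction, about 0.7 N at the middle of the half) without a spring: it stays where it is left.
- hinge (a point): Point on the vertical hinge axis, 102 mm above the counter.
- swing_face (a point): Point on the flat outer side of the swinging half, where it may be pushed: x = 80, y = 24, z = 65 mm in that half's frame. Its frame is that of the half; +y points outward.
- top_hole (a point): Centre of the mouth of the top lug's hole, 98 mm above the counter; its mouth has a 2 mm chamfer.
- low_hole (a point): Centre of the underside of the lowest lug's hole, 52 mm above the counter, straight below top_hole.
- pin: Loose locking pin, about 60 g, standing upright, 90 mm tall: steel shaft 8 mm thick, 54 mm long, the lowest 9 mm tapered, and a round yellow head 18 mm across, 36 mm tall (z 54 to 90). Origin: lower end of the shaft, z up along the pin. At the start the head rests on the rest's top, 62 mm above the counter. Home in the lugs, its tip is 44 mm above the counter.
- pin_tip (a point): The lower end of the pin, same point as its origin.
- pin_head (a point): Centre of the top of the yellow head, 90 mm above the tip.
- pin_rest: Dark wooden block fixed to the counter, 56 x 56 x 62 mm, origin under its centre; a vertical 11 mm hole, 57 mm deep, in the middle of its top holds the pin. It and the teacup may have changed places.
- tiffin: Bystander: stacked three-layer steel tiffin, 132 mm across, 208 mm tall; origin under its centre.
- teacup: Bystander: white teacup with a handle, 76 mm across, 62 mm tall; origin under its centre.
- fork: Bystander: green plastic fork lying flat, 175 mm long.
- soy_bottle: Bystander: amber glass bottle, 60 mm across, 190 mm tall.
- bowl: Bystander: blue bowl, 120 mm across, 50 mm tall.
- spoon: Bystander: wooden spoon lying flat, 220 mm long.

How it is judged:
On the way, in this order (a step that is already met when the one before it is completed fails the run):
1. the mould is swung shut (hinge within 0.025 rad of its stop) (value of joint swing_angle below 0.025 rad), for 0.2 s.
2. the pin stands through all three lugs, head down on the top lug (value of joint swing_angle below 0.025 rad and horizontal distance between pin_tip and low_hole below 0.006 m and z of pin_tip in the frame of mould below 0.049 m and angle between pin's own z axis and vertical below 0.12 rad), for 0.2 s.
At the end, for the whole second after the job is handed in: Mould shut within 0.025 rad; pin upright (0.12 rad) through all lugs, within 6 mm of the holes' axis, head within 5 mm of the top lug; fingers press each half with over 4 N, TCP at most 13 mm above the halves' top; other things within 40 mm of their starts (all of step 2 and linear speed of pin below 0.03 m/s and contact force between the fingers and fixed_half above 4 N and contact force between the fingers and swing_half above 4 N and z of the grasp point in the frame of mould below 0.115 m and distance of each of tiffin, teacup, fork, soy_bottle, bowl, spoon from where it was at the start of the episode below 0.04 m); the arm keeps its last pose, push and grip.
It fails at once if one of the other things on the counter is moved over 50 mm or knocked over (distance of any of tiffin, teacup, fork, soy_bottle, bowl, spoon from where it was at the start of the episode above 0.05 m or angle between any of tiffin, teacup, soy_bottle, bowl's own z axis and vertical above 0.5 rad).
It also fails if it takes over 72 s, if anything falls off the work surface, if the arm or the gripper's body presses on something with over 40 N, if the wrist force passes 120 N, or if a joint passes its speed limit or range.

## Working session

There is one attempt and no reset: what is moved stays moved. The work goes in short steps, Python scripts to look and compute and a tool call to move; the robot and the scene stay as the last step left them, time stands still between calls to the robot, and variables do not carry over. Pictures are saved under pics/ and viewed, on a budget of 10 in all, crops included, one or two more only if the job needs it, and the job is handed in when it is done.

Besides the shell and the picture viewer there is one more tool, called after ">>>" by a JSON object that holds its "name" and its "arguments". send_rows: Moves the arm, as the interface text tells. Its arguments: {"type":"object","properties":{"series":{"type":"string"},"newtons":{"type":"number"}},"required":["series"]}

```bash
mkdir -p pics; cat > h.py <<'E'
from station import *
import numpy as np, cv2
from scipy.spatial.transform import Rotation as Ro
def snap(n,f):
    im=camera(n); cv2.imwrite(f'pics/{f}.png',im[:,:,::-1]); return im
def ray(n,u,v):
    c=camera_info(n);K=np.array(c['K']);R=np.array(c['R']);t=np.array(c['t'])
    d=np.array([(u-K[0,2])/K[0,0],(v-K[1,2])/K[1,1]]);s=d.copy()
    for _ in range(30): s=d/(1+c['k1']*(s@s))
    return -R.T@t, R.T@np.array([s[0],s[1],1])
def onz(n,u,v,z):
    o,d=ray(n,u,v); return o+d*(z-o[2])/d[2]
def proj(n,X):
    c=camera_info(n);K=np.array(c['K']);p=np.array(c['R'])@np.array(X)+np.array(c['t'])
    s=p[:2]/p[2]; s=s*(1+c['k1']*(s@s)); return K[:2,:2]@s+K[:2,2]
def tool(): 
    o=get_obs(); return np.array(o['ee_pos']),Ro.from_euler('xyz',o['eef_rot']),o
E
python3 - <<'E'
from h import *
np.set_printoptions(precision=4,suppress=True)
a=snap('top','t0');b=snap('side','s0')
cv2.imwrite('pics/both.png',cv2.resize(np.hstack([a,b])[:,:,::-1],(800,300)))
print(get_obs())
for n in('top','side'):
    c=camera_info(n);print(n,c, -np.array(c['R']).T@np.array(c['t']))
E
```

```text
{'time_s': 0.1, 'qpos': array([ 1.1284,  0.3004,  1.5215, -0.    ,  1.3207, -0.0666]), 'joint_vel': array([ 0.0001, -0.0023, -0.0012,  0.0001,  0.0018, -0.0003]), 'tau': array([  0.0026, -53.264 , -35.3288,   0.071 ,   0.0235,  -0.0001]), 'ee_pos': array([0.2018, 0.5114, 0.2238]), 'eef_rot': array([-1.5707,  0.001 ,  1.195 ]), 'force': array([ 0.0247,  0.2791, -0.1329]), 'moment': array([-0.0278, -0.02  ,  0.0398]), 'grip_width': 0.09398367882937765}
top {'K': array([[462.555 ,   0.    , 252.0469],
       [  0.    , 462.555 , 198.1832],
       [  0.    ,   0.    ,   1.    ]]), 'k1': -0.12249645076579306, 'R': array([[-0.0251, -0.9997, -0.0029],
       [-0.9956,  0.0253, -0.09  ],
       [ 0.0901,  0.0006, -0.9959]]), 't': array([-0.0199,  0.6452,  1.1387])} [ 0.5393 -0.0369  1.1921]
side {'K': array([[366.5714,   0.    , 252.442 ],
       [  0.    , 366.5714, 193.4341],
       [  0.    ,   0.    ,   1.    ]]), 'k1': -0.0994322388809422, 'R': array([[ 0.9785, -0.2061, -0.0049],
       [-0.1389, -0.6415, -0.7544],
       [ 0.1523,  0.7389, -0.6564]]), 't': array([-0.6003,  0.1588,  0.9047])} [ 0.4717 -0.6903  0.7107]
```

View pics/t0.png

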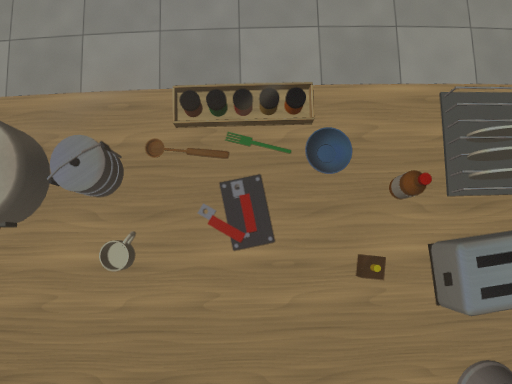

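View pics/s0.png

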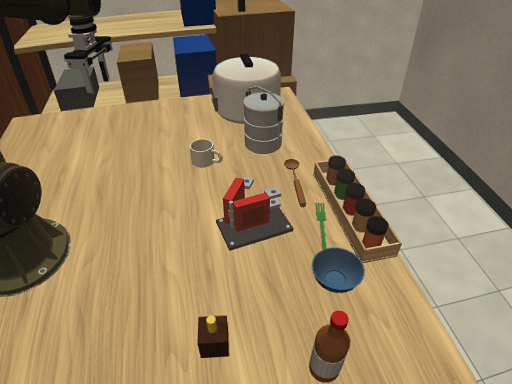

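The top view shows the mould at about (245,212), with the swinging half opening to the left (world +y), the pin rest at (371,267) and the teacup at (117,255). The side view agrees: pin at (211,322), mould at (253,215).

```bash
python3 - <<'E'
from h import *
np.set_printoptions(precision=4,suppress=True)
a=cv2.imread('pics/t0.png');b=cv2.imread('pics/s0.png')
c1=cv2.resize(a[170:255,190:280],None,fx=5,fy=5,interpolation=cv2.INTER_CUBIC)
c2=cv2.resize(a[245:288,345:395],None,fx=5,fy=5,interpolation=cv2.INTER_CUBIC)
c3=np.zeros((425,700,3),np.uint8);c3[:,:450]=c1;c3[:215,450:]=c2;cv2.imwrite('pics/crop.png',c3)
A=a.astype(int);hsv=cv2.cvtColor(a,cv2.COLOR_BGR2HSV)
red=((A[:,:,2]>110)&(A[:,:,1]<60)&(A[:,:,0]<60)).astype(np.uint8); red[:170]=0;red[255:]=0;red[:,:190]=0;red[:,285:]=0
n,l,s,c=cv2.connectedComponentsWithStats(red)
for i in range(1,n):
    if s[i,4]<60: continue
    pts=np.argwhere(l==i)[:,::-1].astype(np.float32)
    bx=cv2.boxPoints(cv2.minAreaRect(pts));print('red',s[i],c[i]);w=np.array([onz('top',*p,.102)[:2] for p in bx]);print(bx.tolist(),w.tolist())
    print(A[l==i].mean(0), np.linalg.norm(w[0]-w[1]),np.linalg.norm(w[1]-w[2]))
d=(a.max(2)<85).astype(np.uint8);d[:170]=0;d[255:]=0;d[:,:190]=0;d[:,280:]=0
d=cv2.morphologyEx(d|cv2.dilate(red,None),cv2.MORPH_OPEN,np.ones((3,3)))
for nm,img,(r0,r1,q0,q1) in(('top',a,(240,295,340,400)),('side',b,(300,360,190,240))):
    I=img.astype(int);y=((I[:,:,2]>110)&(I[:,:,1]>100)&(I[:,:,0]<70)).astype(np.uint8);m=np.zeros_like(y);m[r0:r1,q0:q1]=1;p=np.argwhere(y&m)
    print(nm,'yellow',len(p),p.mean(0)[::-1],p.min(0),p.max(0))
E
```

```text
red [240 194  16  38 362] [247.6796 212.6685]
[[239.26922607421875, 195.34616088867188], [248.88461303710938, 193.423095703125], [256.23077392578125, 230.15386962890625], [246.61538696289062, 232.07693481445312]] [[0.6453933615331134, -0.006176244178542439], [0.6493898518660948, -0.029052716634085617], [0.5621210500979128, -0.0442027458356122], [0.5581714169353948, -0.021473911004346844]]
[ 30.1436  37.1575 128.7901] 0.023222939671601415 0.0885740771719432
red [208 216  37  26 359] [226.0975 228.5515]
[[207.47694396972656, 223.41539001464844], [212.2769317626953, 215.01539611816406], [244.90769958496094, 233.6615447998047], [240.1077117919922, 242.06153869628906]] [[0.5808020462985559, 0.07035001808978625], [0.6003610078144448, 0.058642312768758635], [0.5545499991222159, -0.017368118672226974], [0.5351254949522705, -0.0056202102443199675]]
[ 31.4903  40.0111 130.8245] 0.02279524817728555 0.08874815043280758
top yellow 97 [370.4742 265.6907] [240 340] [290 398]
side yellow 32 [213.0312 327.625 ] [316 197] [357 228]
```

View pics/crop.png

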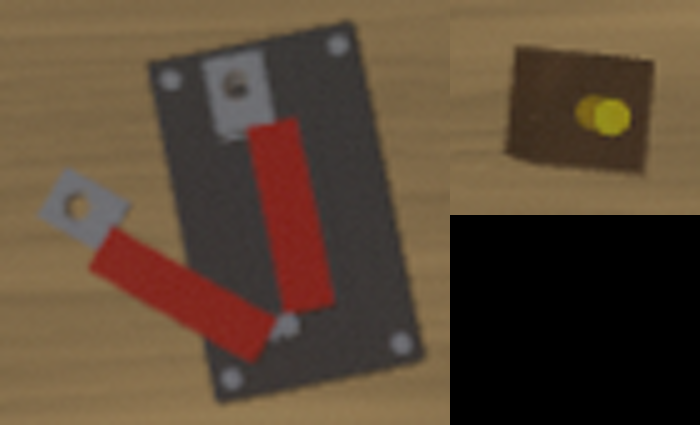

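The crop shows the top lug hole at crop (236,84), i.e. about px (236.8,186.4). The swing lug hole is at (78,207), and the yellow head's top face is at (612,117), i.e. about px (377,268). Block sizes came out at 88.6 x 23 mm against 90 x 24, so the 0.102 m plane is consistent.

```bash
cat >> h.py <<'E'
YAW=0.174; 
def delta(T,yaw=None):
    p,R,o=tool(); d=R.inv().apply(np.array(T)-p)*100
    x=R.apply([1,0,0]); psi=np.arctan2(x[1],x[0])
    return np.round(d,2), 'psi %.3f'%psi, None if yaw is None else np.round(-np.degrees(yaw-psi)/5,2)
E
python3 - <<'E'
from h import *
np.set_printoptions(precision=4,suppress=True)
cp=lambda x,y,ox,oy:(ox+(x+.5)/5-.5,oy+(y+.5)/5-.5)
hole=onz('top',*cp(236,84,190,170),.098);print('hole',hole)
sh=onz('top',*cp(78,207,190,170),.080);print('swing hole',sh)
hd=onz('top',*cp(612-450,117,345,245),.098);print('head',hd)
print('rest', [onz('top',*cp(x-450,y,345,245),.062)[:2] for x,y in((516,46),(654,62),(642,173),(506,156))])
print('head top proj in side',proj('side',hd),'rest top c', proj('side',[hd[0],hd[1],.062]))
pl=[onz('top',*cp(x,y,190,170),.012)[:2] for x,y in((149,62),(353,22),(424,357),(219,402))];print('plate',np.array(pl),np.mean(pl,0))
e=(pl[0]+pl[1])/2-(pl[2]+pl[3])/2;print('yaw plate',np.arctan2(e[1],e[0]),np.linalg.norm(e))
c=np.array([.6038,-.0252]);x=lambda a:np.array([np.cos(a),np.sin(a)])
O=c+.012*x(YAW+np.pi/2);print('origin from half',O,'hole pred',O+.066*x(YAW),'hinge',O-.05*x(YAW))
for nm,px,z in(('tiffin',(80,162),.208),('bottle',(413,184),.17),('bowl',(329,150),.05),('cup',(117,256),.06)):print(nm,onz('top',*px,z)[:2])
E
```

```text
hole [ 0.6673 -0.0007  0.098 ]
swing hole [0.6117 0.0775 0.08  ]
head [ 0.4647 -0.3281  0.098 ]
rest [array([ 0.4984, -0.2913]), array([ 0.4883, -0.3597]), array([ 0.4344, -0.3515]), array([ 0.4451, -0.2844])]
head top proj in side [209.9986 318.2596] rest top c [211.6165 327.9341]
plate [[ 0.6899  0.0467]
 [ 0.708  -0.0588]
 [ 0.5353 -0.0903]
 [ 0.5151  0.0145]] [ 0.6121 -0.022 ]
yaw plate 0.18142833797443475 0.17669520991465254
origin from half [ 0.6017 -0.0134] hole pred [ 0.6667 -0.002 ] hinge [ 0.5525 -0.022 ]
tiffin [0.7176 0.3391]
bottle [ 0.6547 -0.4004]
bowl [ 0.7593 -0.2327]
cup [0.5072 0.2999]
```

>>> {"name": "send_rows", "arguments": {"series": "0 -0.3 0 -1.5 0 -2.5 -1; 0 -1 0 -3.5 0 -6 -1; 0 -1.7 0 -5.5 0 -9.5 -1; 0 -2.4 0 -7.5 0 -13 -1; 0 -3.1 0 -9.5 0 -16.5 -1; 0 -3.8 0 -11.5 0 -20 -1; 0 -4.5 0 -13.5 0 -23.5 -1; 0 -5.2 0 -15.5 0 -27 -1; 0 -5.8 0 -17.5 0 -30.5 -1; 0 -6.33 0 -19.5 0 -34 -1", "newtons": 20}}

```text
time_s: 0.93
ee_pos: [0.4473, 0.2036, 0.2242]
eef_rot: [-1.571, 0.0, 1.75]
force: [0.3, 1.1, -0.7]
grip_width: 0.0308
```

```bash
python3 -c "
from h import *
print(delta([.5433,.077,.065],1.748),get_obs()['grip_width'],get_obs()['time_s'])"
```

```text
(array([-14.17,  15.92,  -7.19]), 'psi 1.750', np.float64(0.02)) 0.03077648735021677 0.9333
```

>>> {"name": "send_rows", "arguments": {"series": "0 0 0 -3 0 -1.5 -1; 0 0 0 -6 0 -3 -1; 0 0 0 -9 0 -4.6 -1; 0 0 0 -12 0 -6.2 -1; 0 0 0 -14.2 2 -7.2 -1; 0 0 0 -14.2 5 -7.2 -1; 0 0 0 -14.2 8 -7.2 -1; 0 0 0 -14.2 11 -7.2 -1; 0 0 0 -14.2 14 -7.2 -1; 0 0 0 -14.2 15.9 -7.2 -1"}}

```text
time_s: 1.77
ee_pos: [0.5411, 0.0781, 0.0621]
eef_rot: [-1.567, -0.0, 1.747]
force: [-0.4, 0.2, 0.2]
grip_width: 0.0004
```

```bash
python3 - <<'E'
from h import *
H=np.array([.5525,-.022]);a=.177
for th in (.851,.7,.6,.5,.4,.3,.2,.1,.05,0):
    w=a+th;u=np.array([np.cos(w),np.sin(w)]);n=np.array([-u[1],u[0]])
    P=H+.08*u+.037*n; print(th,delta([*P,.065])[0])
print(get_obs())
E
```

```text
0.851 [-1.6  -0.3  -1.85]
0.7 [-2.07 -0.3  -3.1 ]
0.6 [-2.48 -0.3  -3.87]
0.5 [-2.97 -0.31 -4.61]
0.4 [-3.53 -0.31 -5.29]
0.3 [-4.15 -0.31 -5.91]
0.2 [-4.83 -0.31 -6.47]
0.1 [-5.57 -0.32 -6.95]
0.05 [-5.95 -0.32 -7.17]
0 [-6.35 -0.32 -7.36]
{'time_s': 1.7667, 'qpos': array([ 7.63299502e-02,  4.83405986e-01,  1.67713471e+00,  3.80000277e-05,
        9.84431696e-01, -1.67085262e+00]), 'joint_vel': array([ 2.40331258e-03,  3.15636051e-01,  1.00820901e-01,  4.64434396e-05,
       -4.23732697e-01,  1.22202921e-03]), 'tau': array([-1.19382930e-01, -6.04499888e+01, -2.99890405e+01, -2.15933227e-02,
        5.03496006e-01, -4.89902650e-04]), 'ee_pos': array([0.54109925, 0.07809735, 0.06209253]), 'eef_rot': array([-1.56743664e+00, -3.69023110e-04,  1.74716087e+00]), 'force': array([-0.3950375 ,  0.22753436,  0.23926944]), 'moment': array([ 0.03320846, -0.01105827, -0.03431544]), 'grip_width': 0.0003675965162032135}
```

>>> {"name": "send_rows", "arguments": {"series": "0 0 0 -1.2 0 -1.2 -1; 0 0 0 -1.6 0 -1.9 -1; 0 0 0 -1.8 0 -2.5 -1; 0 0 0 -2.1 0 -3.1 -1; 0 0 0 -2.5 0 -3.9 -1; 0 0 0 -3 0 -4.6 -1; 0 0 0 -3.5 0 -5.3 -1; 0 0 0 -4.2 0 -5.9 -1; 0 0 0 -4.8 0 -6.5 -1; 0 0 0 -5.2 0 -6.7 -1"}}

```text
time_s: 2.6
ee_pos: [0.6185, 0.0382, 0.0654]
eef_rot: [-1.572, 0.0, 1.747]
force: [0.1, 1.6, 0.1]
grip_width: 0.0004
```

```bash
python3 - <<'E'
from h import *
a=snap('top','t1');cv2.imwrite('pics/c1.png',cv2.resize(a[160:265,180:290,::-1],None,fx=4,fy=4,interpolation=cv2.INTER_CUBIC))
H=np.array([.5525,-.022]);a=.177
for th in (.2,.1,.05,0):
    w=a+th;u=np.array([np.cos(w),np.sin(w)]);n=np.array([-u[1],u[0]])
    P=H+.08*u+.0365*n; print(th,delta([*P,.065])[0])
E
```

```text
0.2 [0.45 0.03 0.43]
0.1 [-0.29  0.03 -0.05]
0.05 [-0.67  0.03 -0.26]
0 [-1.07  0.03 -0.46]
```

View pics/c1.png

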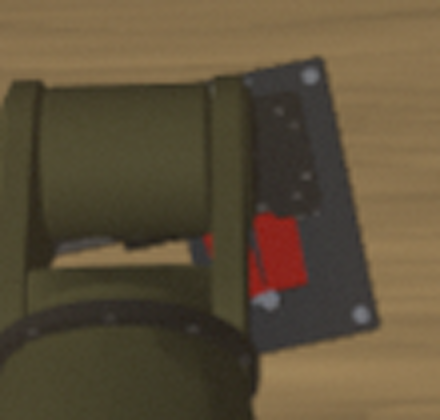

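The swing half has followed the finger; a narrow wedge gap is left between the halves near crop (260,260). I'll press on to the stop, gently.

>>> {"name": "send_rows", "arguments": {"series": "0 0 0 -0.2 0 -0.1 -1; 0 0 0 -0.4 0 -0.2 -1; 0 0 0 -0.6 0 -0.3 -1; 0 0 0 -0.8 0 -0.4 -1; 0 0 0 -0.9 0 -0.4 -1; 0 0 0 -1 0 -0.4 -1; 0 0 0 -1.1 0 -0.4 -1; 0 0 0 -1.2 0 -0.4 -1; 0 0 0 -1.2 0 -0.4 -1; 0 0 0 -1.2 0 -0.4 -1"}}

```text
time_s: 3.48
ee_pos: [0.6235, 0.0277, 0.0652]
eef_rot: [-1.571, 0.0, 1.747]
force: [0.1, -0.1, 0.4]
grip_width: 0.0006
```

>>> {"name": "send_rows", "arguments": {"series": "0 0 0 -0.1 0 0 -1; 0 0 0 -0.2 0 0 -1; 0 0 0 -0.3 0 0 -1; 0 0 0 -0.3 0 0 -1; 0 0 0 -0.4 0 0 -1; 0 0 0 -0.4 0 0 -1; 0 0 0 -0.5 0 0 -1; 0 0 0 -0.5 0 0 -1; 0 0 0 -0.5 0 0 -1; 0 0 0 -0.5 0 0 -1"}}

```text
time_s: 4.32
ee_pos: [0.6238, 0.0264, 0.0653]
eef_rot: [-1.57, -0.005, 1.749]
force: [-5.7, 25.0, 3.7]
grip_width: 0.0002
```

The push read 25 N at the stop, and the TCP is at mould y of about 35 mm (24 mm plus half of the closed fingers), so the half is shut. Now I'll retreat and go up.

>>> {"name": "send_rows", "arguments": {"series": "0 0 0 1 0 0 -1; 0 0 0 3 0 0 -1; 0 0 0 4.5 -1 0 -1; 0 0 0 4.5 -4 0 -1; 0 0 0 4.5 -7 0 -1; 0 0 0 4.5 -10 0 -1; 0 0 0 4.5 -13 0 -1; 0 0 0 4.5 -15.5 0 -1; 0 0 0 4.5 -15.5 0 0; 0 0 0 4.5 -15.5 0 1"}}

```text
time_s: 5.15
ee_pos: [0.6168, 0.0673, 0.2221]
eef_rot: [-1.574, 0.001, 1.748]
force: [0.6, 0.6, -1.0]
grip_width: 0.0102
```

```bash
python3 -c "
from h import *
print(delta([.4647,-.3281,.220],1.748),get_obs())"
```

```text
(array([-36.25,   0.17,  21.93]), 'psi 1.748', np.float64(-0.01)) {'time_s': 5.15, 'qpos': array([ 4.97960770e-02,  4.58527770e-01,  1.30906808e+00, -1.96976696e-04,
        1.37095954e+00, -1.69772191e+00]), 'joint_vel': array([-0.00310828,  0.04017176,  0.04605582, -0.00020006, -0.0187951 ,
       -0.00090545]), 'tau': array([ 2.07942113e-02, -6.61838436e+01, -3.86015904e+01, -2.83798634e-02,
        3.84509470e-01,  4.40728872e-04]), 'ee_pos': array([0.61680557, 0.06733666, 0.22213755]), 'eef_rot': array([-1.57378470e+00,  5.76091151e-04,  1.74755594e+00]), 'force': array([ 0.57550311,  0.59652722, -0.98685866]), 'moment': array([ 0.04923321, -0.03312558, -0.04713204]), 'grip_width': 0.010190135621004563}
```

>>> {"name": "send_rows", "arguments": {"series": "0 0 0 -2.5 0 1.5 1; 0 0 0 -5.5 0 3.3 1; 0 0 0 -8.5 0 5.1 1; 0 0 0 -11.5 0 7 1; 0 0 0 -14.5 0 8.8 1; 0 0 0 -17.5 0 10.6 1; 0 0 0 -20.5 0 12.4 1; 0 0 0 -23.5 0 14.2 1; 0 0 0 -26.5 0 16 1; 0 0 0 -29.5 0 17.8 1"}}

```text
time_s: 5.98
ee_pos: [0.4918, -0.2557, 0.2192]
eef_rot: [-1.569, -0.001, 1.747]
force: [0.6, 0.2, -0.3]
grip_width: 0.0769
```

```bash
python3 - <<'E'
from h import *
p,R,o=tool()
a=snap('top','t2')
print(delta([.4647,-.3281,.086],1.748))
r=a[165:260,190:290].astype(int);red=((r[:,:,0]>110)&(r[:,:,1]<60)&(r[:,:,2]<60)).astype(np.uint8)
pts=np.argwhere(red)[:,::-1].astype(np.float32)+[190,165]
bx=cv2.boxPoints(cv2.minAreaRect(pts.astype(np.float32)));w=np.array([onz('top',*q,.102)[:2] for q in bx]);print(len(pts),w,np.linalg.norm(w[0]-w[1]),np.linalg.norm(w[1]-w[2]))
cv2.imwrite('pics/c2.png',cv2.resize(a[160:265,180:290,::-1],None,fx=5,fy=5,interpolation=cv2.INTER_CUBIC))
E
```

```text
(array([-6.24, 13.31,  3.63]), 'psi 1.744', np.float64(-0.04))
762 [[ 0.64116871  0.01843196]
 [ 0.64989476 -0.02869743]
 [ 0.56221748 -0.04482961]
 [ 0.55358454  0.00199315]] 0.04793039326651699 0.08914904996745583
```

View pics/c2.png

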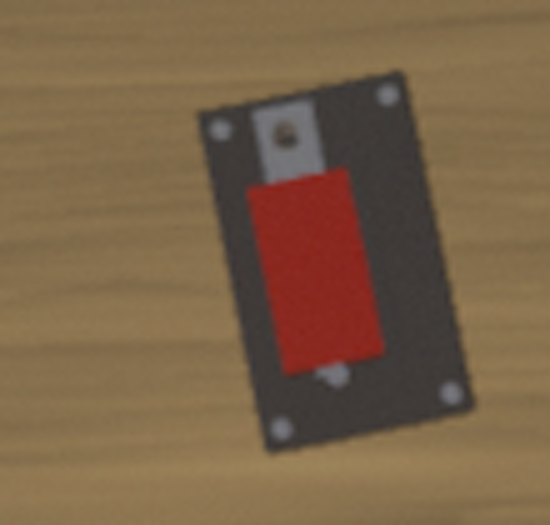

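The mould is shut: its red top measures 47.9 x 89.1 mm, with no gap and the lug hole at px (236.8,186.4). Now I'll go to the pin.

>>> {"name": "send_rows", "arguments": {"series": "0 0 0 -2 0 1.2 1; 0 0 0 -4 0 2.4 1; 0 0 0 -6.2 0 3.6 1; 0 0 0 -6.2 2 3.6 1; 0 0 0 -6.2 5 3.6 1; 0 0 0 -6.2 8 3.6 1; 0 0 0 -6.2 10.5 3.6 1; 0 0 0 -6.2 12.5 3.6 1; 0 0 0 -6.2 13.3 3.6 1; 0 0 0 -6.2 13.3 3.6 1"}}

```text
time_s: 6.87
ee_pos: [0.4676, -0.321, 0.0849]
eef_rot: [-1.568, -0.003, 1.747]
force: [0.1, 0.3, 0.3]
grip_width: 0.094
```

```bash
python3 -c "
from h import *
print(delta([.4647,-.3281,.086],1.748))"
```

```text
(array([-0.64, -0.11,  0.41]), 'psi 1.747', np.float64(-0.01))
```

>>> {"name": "send_rows", "arguments": {"series": "0 0 0 -0.3 -0.1 0.2 1; 0 0 0 -0.6 -0.1 0.4 1; 0 0 0 -0.6 -0.1 0.4 1; 0 0 0 -0.6 -0.1 0.4 0; 0 0 0 -0.6 -0.1 0.4 -0.5; 0 0 0 -0.6 -0.1 0.4 -1; 0 0 0 -0.6 -0.1 0.4 -1; 0 0 0 -0.6 -0.1 0.4 -1; 0 0 0 -0.6 -0.1 0.4 -1; 0 0 0 -0.6 -0.1 0.4 -1", "newtons": 20}}

```text
time_s: 7.7
ee_pos: [0.4657, -0.3285, 0.0882]
eef_rot: [-1.571, -0.0, 1.747]
force: [-1.2, -0.1, -0.3]
grip_width: 0.0509
```

>>> {"name": "send_rows", "arguments": {"series": "0 0 0 0 0 0 -1; 0 0 0 0 0 0 -1; 0 0 0 0 0 0 -1; 0 0 0 0 0 0 -1; 0 0 0 0 0 0 -1; 0 0 0 0 0 0 -1; 0 0 0 0 0 0 -1; 0 0 0 0 0 0 -1; 0 0 0 0 0 0 -1; 0 0 0 0 0 0 -1"}}

```text
time_s: 8.53
ee_pos: [0.4657, -0.3285, 0.0882]
eef_rot: [-1.571, 0.0, 1.747]
force: [1.2, -0.1, -0.3]
grip_width: 0.0175
```

>>> {"name": "send_rows", "arguments": {"series": "0 0 0 0 -0.5 0 -1; 0 0 0 0 -1.5 0 -1; 0 0 0 0 -3 0 -1; 0 0 0 0 -5 0 -1; 0 0 0 0 -7 0 -1; 0 0 0 0 -9 0 -1; 0 0 0 0 -11 0 -1; 0 0 0 0 -12.5 0 -1; 0 0 0 0 -13.5 0 -1; 0 0 0 0 -13.5 0 -1"}}

```text
time_s: 9.37
ee_pos: [0.4661, -0.3288, 0.226]
eef_rot: [-1.573, 0.003, 1.747]
force: [0.1, -0.1, -0.7]
grip_width: 0.0172
```

```bash
python3 -c "
from h import *
print(delta([.668,-.001,.22],1.748),get_obs()['grip_width'],get_obs()['ee_pos'],get_obs()['force'])"
```

```text
(array([ 28.73,   0.58, -25.63]), 'psi 1.747', np.float64(-0.01)) 0.017202803843729696 [ 0.46613228 -0.32883523  0.22596601] [ 0.10421926 -0.13073334 -0.72890901]
```

>>> {"name": "send_rows", "arguments": {"series": "0 0 0 1.5 0 -1.3 -1; 0 0 0 4 0 -3.5 -1; 0 0 0 6.5 0 -5.8 -1; 0 0 0 9 0 -8 -1; 0 0 0 11.5 0 -10.2 -1; 0 0 0 14 0 -12.5 -1; 0 0 0 16.5 0 -14.7 -1; 0 0 0 19 0 -16.9 -1; 0 0 0 21.5 0 -19.2 -1; 0 0 0 23.5 0 -21 -1"}}

```text
time_s: 10.2
ee_pos: [0.6317, -0.0579, 0.2222]
eef_rot: [-1.569, -0.001, 1.748]
force: [0.1, -0.8, 0.4]
grip_width: 0.0178
```

>>> {"name": "send_rows", "arguments": {"series": "0 0 0 2 0 -2 -1; 0 0 0 4 0 -3.5 -1; 0 0 0 5.2 0 -4.6 -1; 0 0 0 5.2 0 -4.6 -1; 0 0 0 5.2 0 -4.6 -1; 0 0 0 5.2 0 -4.6 -1; 0 0 0 5.2 0 -4.6 -1; 0 0 0 5.2 0 -4.6 -1; 0 0 0 5.2 0 -4.6 -1; 0 0 0 5.2 0 -4.6 -1"}}

```text
time_s: 11.03
ee_pos: [0.6671, -0.0015, 0.2234]
eef_rot: [-1.571, 0.0, 1.747]
force: [-0.1, 0.1, -0.5]
grip_width: 0.0175
```

```bash
python3 - <<'E'
from h import *
print(delta([.668,-.001,.182],1.748),get_obs()['grip_width'],get_obs()['ee_pos'],get_obs()['joint_vel'].round(3))
b=snap('side','s3')
x,y=proj('side',[.667,-.001,.15]).astype(int);print(x,y,proj('side',[.667,-.001,.098]))
cv2.imwrite('pics/c3.png',cv2.resize(b[y-55:y+65,x-70:x+70,::-1],None,fx=5,fy=5,interpolation=cv2.INTER_CUBIC))
E
```

```text
(array([ 0.03,  4.14, -0.09]), 'psi 1.747', np.float64(-0.01)) 0.01746098226545989 [ 0.66714737 -0.00146922  0.22340259] [ 0.004  0.002 -0.001 -0.002  0.003 -0.   ]
273 174 [272.72260693 190.65499186]
```

View pics/c3.png

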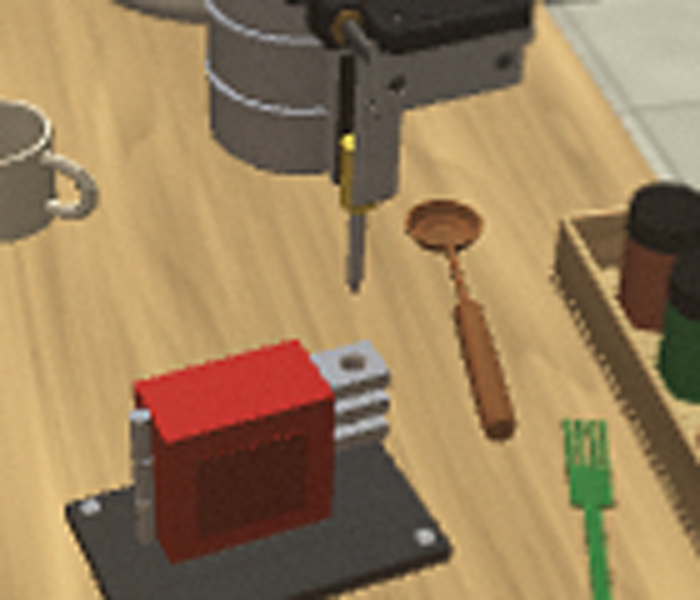

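The side view shows the pin hanging upright with its tip at crop (354,290), straight above the hole at (352,363). The tiffin, cup and spoon are untouched. I'll check this numerically.

```bash
python3 - <<'E'
from h import *
p,R,o=tool()
t=p+R.apply([0,.0802,.0009]);print('tip exp',t,proj('side',t),'seen 273.4 176.8')
print('hole from side',onz('side',272.9,191.2,.098))
E
```

```text
tip exp [ 0.6663062  -0.0015235   0.14318263] [273.0706676  177.03009441] seen 273.4 176.8
hole from side [ 0.66691432 -0.00317885  0.098     ]
```

>>> {"name": "send_rows", "arguments": {"series": "0 0 0 0 1 -0.1 -1; 0 0 0 0 2 -0.1 -1; 0 0 0 0 3 -0.1 -1; 0 0 0 0 3.8 -0.1 -1; 0 0 0 0 4.2 -0.1 -1; 0 0 0 0 4.5 -0.1 -1; 0 0 0 0 4.8 -0.1 -1; 0 0 0 0 5.1 -0.1 -1; 0 0 0 0 5.4 -0.1 -1; 0 0 0 0 5.4 -0.1 -1"}}

```text
time_s: 11.92
ee_pos: [0.6681, -0.0008, 0.1687]
eef_rot: [-1.57, -0.0, 1.747]
force: [-0.1, 0.5, -1.0]
grip_width: 0.0174
```

```bash
python3 -c "
from h import *
o=get_obs();print(o['ee_pos'],o['force'],o['moment'],o['grip_width'])"
```

```text
[ 0.66811622 -0.00083481  0.16872676] [-0.13268155  0.47007937 -0.96013496] [-0.01309072  0.00997007  0.0155362 ] 0.01744221401908507
```

>>> {"name": "send_rows", "arguments": {"series": "0 0 0 0 0.3 0 -1; 0 0 0 0 0.6 0 -1; 0 0 0 0 0.9 0 -1; 0 0 0 0 1.2 0 -1; 0 0 0 0 1.5 0 -1; 0 0 0 0 1.8 0 -1; 0 0 0 0 2.1 0 -1; 0 0 0 0 2.4 0 -1; 0 0 0 0 2.4 0 -1; 0 0 0 0 2.4 0 -1"}}

```text
time_s: 12.75
ee_pos: [0.6682, -0.0009, 0.145]
eef_rot: [-1.57, -0.0, 1.747]
force: [-0.3, -1.4, -1.0]
grip_width: 0.0171
```

>>> {"name": "send_rows", "arguments": {"series": "0 0 0 0 0.3 0 -1; 0 0 0 0 0.6 0 -1; 0 0 0 0 0.9 0 -1; 0 0 0 0 1.2 0 -1; 0 0 0 0 1.5 0 -1; 0 0 0 0 1.8 0 -1; 0 0 0 0 1.9 0 -1; 0 0 0 0 2 0 -1; 0 0 0 0 2 0 -1; 0 0 0 0 2 0 -1"}}

```text
time_s: 13.58
ee_pos: [0.6682, -0.0008, 0.1251]
eef_rot: [-1.571, -0.0, 1.747]
force: [-0.3, -1.9, -2.1]
grip_width: 0.0173
```

Nearly home. One mm more, then release.

>>> {"name": "send_rows", "arguments": {"series": "0 0 0 0 0.1 0 -1; 0 0 0 0 0.15 0 -1; 0 0 0 0 0.15 0 -1; 0 0 0 0 0.15 0 -1; 0 0 0 0 0.15 0 -1; 0 0 0 0 0.15 0 -0.4; 0 0 0 0 0.15 0 -0.2; 0 0 0 0 0.15 0 -0.2; 0 0 0 0 0.15 0 -0.2; 0 0 0 0 0.15 0 -0.2"}}

```text
time_s: 14.42
ee_pos: [0.6682, -0.0007, 0.1236]
eef_rot: [-1.571, -0.0, 1.747]
force: [0.1, 1.1, -0.0]
grip_width: 0.0373
```

>>> {"name": "send_rows", "arguments": {"series": "0 0 0 0 -1 0 -0.2; 0 0 0 0 -3 0 -0.2; 0 0 0 0 -5.5 0 0; 0 0 0 0 -8 0 1; 0 0 0 0 -8.5 0 1; 0 0 0 0 -8.5 0 1; 0 0 0 0 -8.5 0 1; 0 0 0 0 -8.5 0 1; 0 0 0 0 -8.5 0 1; 0 0 0 0 -8.5 0 1"}}

```text
time_s: 15.25
ee_pos: [0.668, -0.0008, 0.2076]
eef_rot: [-1.569, -0.0, 1.747]
force: [-0.5, -0.0, 0.6]
grip_width: 0.0877
```

```bash
python3 - <<'E'
from h import *
print(delta([.6115,-.0115,.095],1.751),get_obs()['grip_width'],get_obs()['ee_pos'],get_obs()['joint_vel'].round(3))
b=snap('side','s4')
x,y=272,190
cv2.imwrite('pics/c4.png',cv2.resize(b[y-60:y+60,x-70:x+70,::-1],None,fx=5,fy=5,interpolation=cv2.INTER_CUBIC))
E
```

```text
(array([-0.07, 11.27,  5.73]), 'psi 1.747', np.float64(-0.04)) 0.08773881192468837 [ 0.6679624  -0.00081107  0.20757893] [-0.    -0.005 -0.004 -0.     0.002 -0.   ]
```

View pics/c4.png

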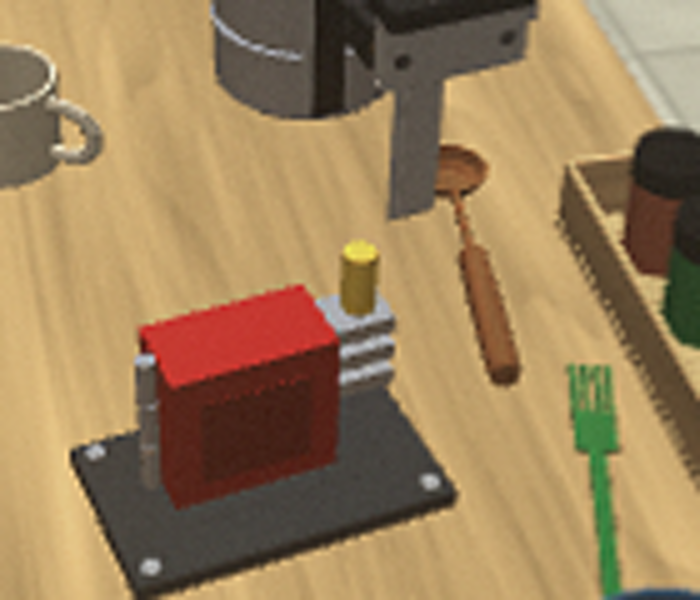

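The pin stands upright with its head (crop 360,280) down on the top lug, and the mould is still shut. Now the final squeeze.

>>> {"name": "send_rows", "arguments": {"series": "0 0 0 0 0 2 1; 0 0 0 0 0 4 1; 0 0 0 -0.1 0 5.7 1; 0 0 0 -0.1 2 5.7 1; 0 0 0 -0.1 4 5.7 1; 0 0 0 -0.1 6 5.7 1; 0 0 0 -0.1 8 5.7 1; 0 0 0 -0.1 10 5.7 1; 0 0 0 -0.1 11.2 5.7 1; 0 0 0 -0.1 11.2 5.7 1", "newtons": 30}}

```text
time_s: 16.13
ee_pos: [0.6111, -0.0117, 0.094]
eef_rot: [-1.567, -0.001, 1.747]
force: [-0.1, -0.1, 0.0]
grip_width: 0.0937
```

>>> {"name": "send_rows", "arguments": {"series": "0 0 0 0 0 0 1; 0 0 0 0 0 0 0.5; 0 0 0 0 0 0 0; 0 0 0 0 0 0 -1; 0 0 0 0 0 0 -1; 0 0 0 0 0 0 -1; 0 0 0 0 0 0 -1; 0 0 0 0 0 0 -1; 0 0 0 0 0 0 -1; 0 0 0 0 0 0 -1", "newtons": 30}}

```text
time_s: 16.97
ee_pos: [0.6125, -0.0127, 0.0968]
eef_rot: [-1.571, 0.001, 1.747]
force: [0.8, -6.7, -0.5]
grip_width: 0.048
```

>>> {"name": "send_rows", "arguments": {"series": "0 0 0 0 0 0 -1; 0 0 0 0 0 0 -1; 0 0 0 0 0 0 -1; 0 0 0 0 0 0 -1; 0 0 0 0 0 0 -1; 0 0 0 0 0 0 -1; 0 0 0 0 0 0 -1; 0 0 0 0 0 0 -1; 0 0 0 0 0 0 -1; 0 0 0 0 0 0 -1", "newtons": 30}}

```text
time_s: 17.8
ee_pos: [0.6125, -0.0128, 0.0968]
eef_rot: [-1.571, 0.001, 1.747]
force: [0.6, -6.5, -1.1]
grip_width: 0.0478
```

```bash
python3 - <<'E'
from h import *
o=get_obs();print(o['ee_pos'],o['force'],o['grip_width'],o['time_s'])
b=snap('side','s5');a=snap('top','t5')
cv2.imwrite('pics/c5.png',cv2.resize(b[:,:,::-1],(800,600),interpolation=cv2.INTER_CUBIC))
E
```

```text
[ 0.61250599 -0.01275867  0.09682287] [ 0.57698326 -6.45370542 -1.08179871] 0.04778990271470758 17.8
```

View pics/c5.png

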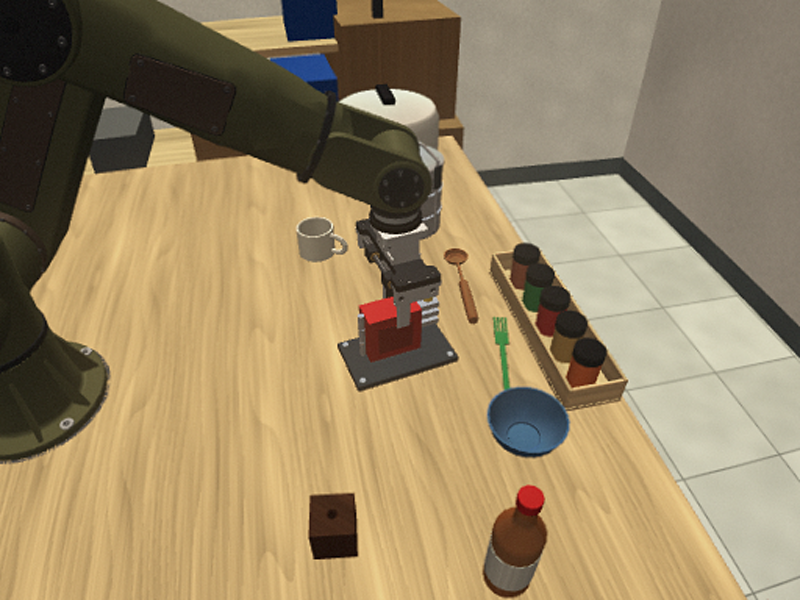

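The side view shows the fingers on both flat sides, the pin in place behind the gripper, the rest empty and the bystanders unmoved. The opening is 47.8 mm and the grip is steady at 30 N.

```bash
python3 -c "
from station import *
print(hand_in())"
```

```text
the job is handed in; nothing more can be done
None
```

The mould is shut, the pin is home through the three lugs, and I handed the job in at about 18 s with the fingers squeezing the two halves. `hand_in()` gives no verdict, so I only have my own checks.

- **Mould:** I pushed it to its stop, where the push reached 25 N. The shut top measured 47.9 x 89.1 mm, against 48 x 90 mm given.
- **Pin:** It went in with under 3 N of resistance. At release its tip came out at about 43 mm above the counter from the gripper height, against 44 mm at home. The side view, before the squeeze, showed it upright with its head on the top lug.
- **Squeeze:** I set the grip to 30 N. The opening held at 47.8 mm with the TCP at 97 mm height, under the 115 mm limit.
- **Other things:** The last side view showed nothing visibly moved. The tiffin was partly hidden by the arm in that picture, and I did not measure the distances.

**Disagreements:**
- The wrist still read about 6.5 N sideways during the squeeze, because the grip sits about 1 mm off centre. One half is therefore pressed harder than the other. I left it, as both should be well over 4 N, but I did not measure each side separately.
- The hole position from the two cameras and the block geometry differed by 1 to 2.5 mm. This did not affect the insertion.

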